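Nest the domed jar lids for the steriliser

ROBOT

A 6-joint arm with a two-finger parallel gripper is mounted at the origin on the work surface. World frame = base frame: x ahead of the robot, y to its left, z up, the work surface at z = 0. Lengths are in m, angles in degrees, forces in N, time in s.
With the tool pointing down it reaches from about 0.2 to 0.875 m from the base axis. Payload 3.4 kg.
Tool frame: the origin (TCP) lies where the fingers leave the gripper's body, on its centre line; the fingertips stand 97 mm ahead of it and the grasp point (between the pads) lies 78 mm ahead of it; z points along the fingers, y is the line along which they close (so a half turn about z gives the same grasp; the last joint's range is limited). The gripper opens to 94 mm and grips with 3 to 60 N. Pads are 16 mm wide; open, the fingers measure 119 mm over their backs; the gripper's body (75 mm by 177 mm) begins 78 mm behind the grasp point.
Start: joints at [59.187, 15.808, 86.224, -0, 77.962, -6.933], TCP at [0.233, 0.526, 0.303] pointing down, gripper open.
Joint ranges: [-165.64, 165.64], [-43.16, 119.46], [12.63, 154.43], [-67.54, 247.53], [6.08, 155.33], [-154.97, 154.97]. Speed limits (degrees/s): [147.25, 147.25, 180, 180, 180, 180].

INTERFACE

Orientations are given as a 3x3 rotation matrix whose columns are the frame's x, y, z axes.
In Python, from cell import move_ptp, servo_line, move_j, gripper_open, clamp, wait, inverse_kinematics, get_image, get_calibration, Unreachable, finish_job, read_clock, read_joints, read_qvel, read_tau, read_tcp_pos, read_tcp_rot, read_force, read_wrist_torque, read_width, read_gripper_force gives the robot as it stands. Calls block until the motion is done:
- move_ptp(position, orientation): joint-space move of the TCP to a pose.
- servo_line(position, vel=0.15, rot=None, contact_N=None): straight line of the TCP; rot=None keeps the orientation; vel is the mean speed in m/s. With contact_N (N) it stops when the force on the tool has changed by that much, and returns True; else False.
- move_j(angles): joint-space move.
- gripper_open() and clamp(effort=None): open the fingers fully, or close them until they stop; effort is the grip in N (None keeps the last).
- wait(seconds).
- inverse_kinematics(position, orientation): joint angles nearest the present ones, or None.
- get_image(name): name is "scene" or "top" or "wrist"; returns (picture, depth): 400x640x3 uint8, red, green, blue; 400x640 float32, m along the optical axis (not along the pixel's ray), 0 where there is no reading.
- get_calibration(name): a dict with "fovy" (degrees; the focal length in pixels is half the picture's height over the tangent of half this angle, whatever the lens; pixels are square), "cx", "cy" (the principal point, pixels), "k1" (the pictures are not rectified: a ray, as slopes to the right and down, at radius r is drawn at 1 + k1 r^2 times it, then the intrinsics apply), "R" (3x3) and "t" (3): a world point X has camera coordinates R X + t. Camera axes: x right, y down, z forward; pixel columns grow to the right and rows downward; lengths in m; the calibration is good to about 2 mm. A picture is of the moment at which its call begins: read the wrist's pose just before it. get_calibration takes no time and is no camera call; for the wrist camera it gives the pose at the moment of the call.
A pose or a line that the arm cannot do raises Unreachable and nothing moves.
- finish_job(): hands the job in; it is judged then, once.
Readings, each from a call of its own:
- read_clock(): time.
- read_joints(): joint angles.
- read_qvel(): joint speeds.
- read_tau(): joint torques, N m.
- read_tcp_pos(): TCP position.
- read_tcp_rot(): TCP orientation.
- read_force(): force on the tool from outside, world axes, zero at the start.
- read_wrist_torque(): the same for the moment, N m.
- read_width(): finger opening in m.
- read_gripper_force(): force on a finger pad.
Only numpy, scipy, OpenCV 4.12 (cv2) and the standard library are available. Lean on these libraries where they do the work, as an engineer would, in place of code of your own. Each camera call takes 0.05 s, during which the arm holds its last target. There are 200 camera calls.

TASK

The three domed steel jar lids lie apart on the worktop, on their backs with the hollow side up. Nest them that way up for the steriliser: first set the medium lid inside the large one, then the small lid inside the medium one, each settled level on the bottom of the one below and roughly in its middle, with the large lid standing on the worktop.

Things in the scene. Friction and masses are not known exactly. Their poses are not given: they have to be found in the camera images.
- large_lid_center (a point): Large domed lid of plain steel, no knob, lying on its back like a shallow bowl: 120 mm across the rim, 26 mm high, wall 3 mm, flat crown (underneath) 68 mm across, floor 4 mm thick. The point is on its axis half-way up, 13 mm above its underside; z points out of the hollow side (up). It need not be picked up.
- medium_lid_center (a point): Medium domed lid of plain steel, no knob, lying on its back like a bowl: 70 mm across the rim outside, 36 mm high, wall 3 mm, flat crown (underneath) 38 mm across, floor 4 mm thick, 100 g. The point is on its axis half-way up, 18 mm above its underside; z points up. Grip it from above across the outside of its rim. Settled in the large lid its rim is 14 mm above the large rim.
- small_lid_center (a point): Small bell-shaped lid of plain steel, no knob, on its back like a little cup: 42 mm across the rim outside, 48 mm high, wall 3 mm, flat crown (underneath) 22 mm across, floor 4 mm thick, 60 g. The point is on its axis half-way up, 24 mm above its underside; z points up. Settled in the medium lid its rim is 16 mm above the medium rim, with 11 mm between them all round: grip it by its top 15 mm.
Mind the look-alikes: they are no part of the job. Leave any red look-alike of the part that bears small_lid_center alone.

How it is judged:
By the outcome, as a careful person would: the job done as asked, in the order asked, and still so for the second after the job is handed in, with the robot touching nothing.
It also fails if it takes over 59 s, if anything falls off the work surface, if the arm or the gripper's body presses on something with over 40 N, if the wrist force passes 120 N, or if a joint passes its speed limit or range.

## Working session

There is one attempt and no reset: what is moved stays moved. The work goes in short steps, each a Python script; the robot and the scene stay as the last script left them, time stands still between calls to the robot, and variables do not carry over. Pictures are saved under pics/ and viewed, at most 10 in all, crops included, and the job is handed in when it is done.

```bash
mkdir -p pics; ls
cat > h.py <<'E'
import numpy as np, cv2
from cell import *
def world(name,u,v,d=None,z=None,cal=None):
    c=cal or get_calibration(name); f=200/np.tan(np.radians(c["fovy"]/2))
    K=np.array([[f,0,c["cx"]],[0,f,c["cy"]],[0,0,1]])
    p=cv2.undistortPoints(np.array([[[u,v]]],float),K,np.array([c["k1"],0,0,0,0.]))[0,0] 
    r=np.array([p[0],p[1],1.]); R=np.array(c["R"]); t=np.array(c["t"])
    o=-R.T@t; w=R.T@r
    if z is not None: return o+w*(z-o[2])/w[2]
    return o+w*d
E
python3 - <<'E'
from h import *
for n in("scene","top"):
    im,d=get_image(n); cv2.imwrite(f"pics/{n}0.png",im[:,:,::-1]); np.savez(f"{n}0.npz",im=im,d=d); print(n,get_calibration(n))
E
```

```text
pics
scene {'fovy': 51.47224693740722, 'cx': 320.5564004680623, 'cy': 195.7183739151944, 'k1': -0.02571226686314099, 'R': array([[-0.48069556,  0.87682064, -0.0108326 ],
       [ 0.76328982,  0.4123102 , -0.49738209],
       [-0.43164849, -0.24735778, -0.86746395]]), 't': array([ 0.22902323, -0.37954989,  1.18902725])}
top {'fovy': 42.64814219545875, 'cx': 309.86513971615375, 'cy': 210.4253411037588, 'k1': 0.011031390363011576, 'R': array([[ 0.01385301, -0.99982148,  0.01284919],
       [-0.98761028, -0.01569045, -0.15614013],
       [ 0.15631386, -0.01052698, -0.98765133]]), 't': array([0.00843954, 0.52741938, 0.98971974])}
```

View pics/top0.png

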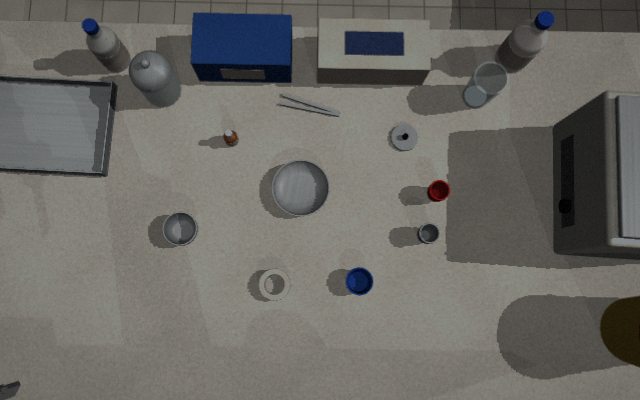

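View pics/scene0.png

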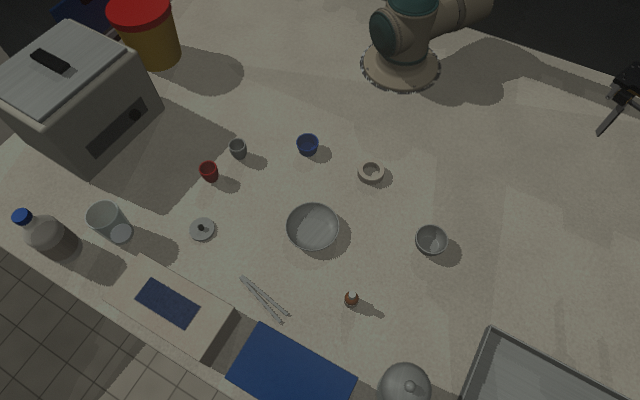

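Top picture: large lid at (300,188) and medium at (180,229). For the small lid, the candidates are steel (429,233), red (438,190, the look-alike), blue bowl (359,281), ring (275,285) and knobbed lid (404,137). I choose the steel one at (429,233). Next I'll check it in a close crop and measure the rims from both cameras' depth.

```bash
cat >> h.py <<'E'
def cloud(name,d,box,cal=None):
    c=cal or get_calibration(name); u0,v0,u1,v1=box
    v,u=np.mgrid[v0:v1,u0:u1]; dd=d[v0:v1,u0:u1].ravel(); u=u.ravel()[dd>0]; v=v.ravel()[dd>0]; dd=dd[dd>0]
    f=200/np.tan(np.radians(c["fovy"]/2)); K=np.array([[f,0,c["cx"]],[0,f,c["cy"]],[0,0,1]])
    p=cv2.undistortPoints(np.stack([u,v],1).astype(float)[:,None],K,np.array([c["k1"],0,0,0,0.]))[:,0]
    X=np.c_[p*dd[:,None],dd]; return (X-np.array(c["t"]))@np.array(c["R"])
def rim(P,h,tol=.006):
    Q=P[(abs(P[:,2]-h)<tol)][:,:2].astype(np.float32)
    c,r=cv2.minEnclosingCircle(Q); A=np.c_[2*Q,np.ones(len(Q))]; s=np.linalg.lstsq(A,(Q**2).sum(1),rcond=None)[0]
    return len(Q),np.round(c,4),round(r,4),np.round(s[:2],4),round(float(np.sqrt(s[2]+s[:2]@s[:2])),4)
E
python3 - <<'E'
from h import *
B={"top":dict(L=(262,150,338,226,.026),M=(155,203,206,254,.036),S=(412,217,446,250,.048),red=(422,174,455,206,.048),blue=(340,262,380,300,.036)),
"scene":dict(L=(278,195,348,260,.026),M=(408,218,456,265,.036),S=(224,132,252,165,.048),red=(194,154,222,188,.048),blue=(290,126,325,162,.036))}
for n in B:
    z=np.load(n+"0.npz"); 
    for k,b in B[n].items():
        P=cloud(n,z["d"],b[:4]); print(n,k,"zpct",np.round(np.percentile(P[:,2],[2,30,98,100]),3),rim(P,b[4]))
    
t=np.load("top0.npz")["im"][:,:,::-1]
a=cv2.resize(t[160:310,340:460],None,fx=4,fy=4)[:600]; b=cv2.resize(t[200:260,140:220],None,fx=4,fy=4)
cv2.imwrite("pics/crop.png",np.hstack([a,np.vstack([b,np.zeros((360,320,3),np.uint8)])]))
E
```

```text
top L zpct [-0.003  0.     0.026  0.031] (376, array([0.578 , 0.0372]), 0.06, array([0.5774, 0.0371]), 0.0572)
top M zpct [-0.004 -0.     0.037  0.041] (203, array([0.4882, 0.2776]), 0.0353, array([0.488 , 0.2773]), 0.0329)
top S zpct [-0.004 -0.     0.049  0.053] (114, array([ 0.4851, -0.2214]), 0.0213, array([ 0.485 , -0.2207]), 0.0193)
top red zpct [-0.004 -0.     0.049  0.052] (121, array([ 0.5724, -0.2433]), 0.021, array([ 0.5723, -0.2431]), 0.0192)
top blue zpct [-0.004  0.     0.033  0.037] (118, array([ 0.3885, -0.0828]), 0.0276, array([ 0.3885, -0.0829]), 0.026)
scene L zpct [-0.003  0.     0.026  0.03 ] (326, array([0.5794, 0.0346]), 0.0604, array([0.5798, 0.0353]), 0.0574)
scene M zpct [-0.003 -0.     0.036  0.039] (206, array([0.4895, 0.2761]), 0.0358, array([0.4901, 0.2761]), 0.0332)
scene S zpct [-0.003 -0.     0.048  0.051] (99, array([ 0.4874, -0.2233]), 0.0224, array([ 0.4876, -0.2229]), 0.0193)
scene red zpct [-0.003 -0.     0.048  0.051] (97, array([ 0.5752, -0.2458]), 0.0217, array([ 0.5751, -0.2457]), 0.0194)
scene blue zpct [-0.003 -0.     0.032  0.035] (73, array([ 0.3906, -0.0853]), 0.0284, array([ 0.3907, -0.0849]), 0.026)
```

View pics/crop.png

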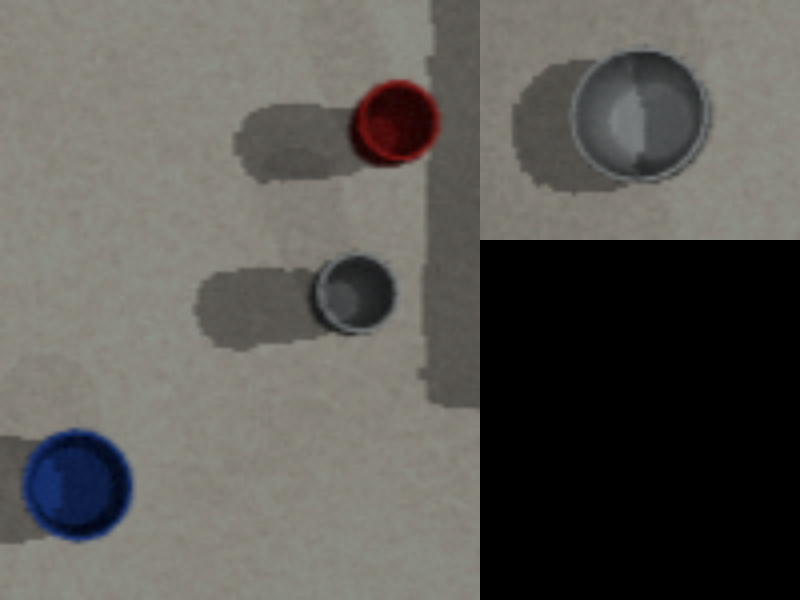

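The close crop confirms it: the plain steel cup at crop (355,293), top (429,233), has a 42 mm rim and is 48 mm high. The red one is at crop (398,120). Both cameras agree within 2.5 mm, so I'll pick the medium lid using their means. I'll grip only the top 11 mm so the opening fingers clear the large rim.

```bash
cat >> h.py <<'E'
R1=np.array([[1,0,0],[0,-1,0],[0,0,-1.]]); R2=np.array([[-1,0,0],[0,1,0],[0,0,-1.]])
def st(m): print(m,"t%.2f"%read_clock(),"tcp",np.round(read_tcp_pos(),4),"F",np.round(read_force(),1),"w%.4f"%read_width(),"gf",np.round(read_gripper_force(),1))
E
python3 - <<'E'
from h import *
M=[.489,.2767]; L=[.5786,.0362]
for R in(R1,R2): print(np.round(inverse_kinematics(M+[.2],R) ,0))
R=min((R1,R2),key=lambda R: abs(inverse_kinematics(M+[.2],R)[5]-read_joints()[5]))
move_ptp(M+[.19],R); st("above")
print(servo_line(M+[.122],vel=.1,contact_N=6)); st("down")
clamp(15); st("grip")
servo_line(M+[.20],vel=.15); wait(.2); st("lift")
im,d=get_image("scene"); cv2.imwrite("pics/lift.png",cv2.resize(im[100:300,300:560,::-1],None,fx=2.5,fy=2.5))
E
```

```text
[ 22.  19.  97.  -0.  64. 112.]
[ 22.  19.  97.  -0.  64. -68.]
above t1.50 tcp [0.4888 0.2774 0.1903] F [-0.2 -0.5  0.5] w0.0938 gf 0.0
False
down t2.33 tcp [0.4893 0.2771 0.1224] F [-0.5 -0.2  0.4] w0.0943 gf 0.0
grip t2.85 tcp [0.4892 0.2767 0.1224] F [-0.6 -0.1  2.8] w0.0697 gf 15.0
lift t3.72 tcp [0.4884 0.2764 0.1987] F [-0.  -0.5 -0.6] w0.0692 gf 15.0
```

View pics/lift.png

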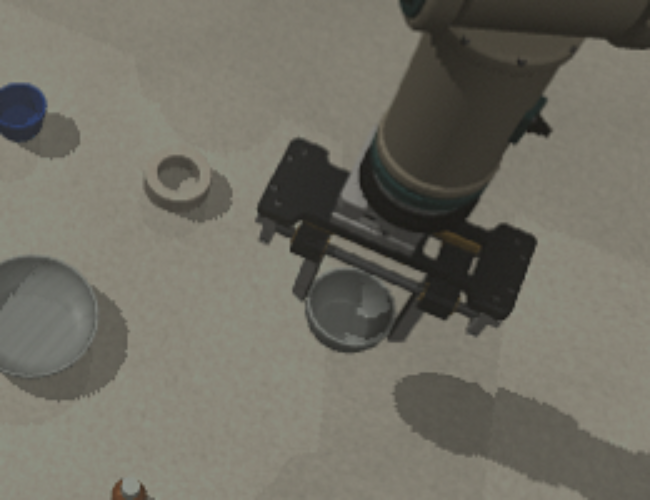

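The medium lid is held level between the fingers at crop (350,310), width 69 mm. Now I'll set it in the large lid.

Run:
```python
from h import *
L=[.5786,.0362]; R=R2 if read_tcp_rot()[1][1]>0 else R1
servo_line(L+[.20],vel=.2); servo_line(L+[.136],vel=.1); wait(.2); st("over")
print(servo_line(L+[.1235],vel=.03,contact_N=3)); st("down")
gripper_open(); wait(.2); st("open")
servo_line(L+[.22],vel=.15)
move_ptp([.4863,-.2218,.23],R); st("away")
for n in("scene","top"):
    im,d=get_image(n); np.savez(n+"1.npz",im=im,d=d)
B={"top":(255,140,345,235),"scene":(272,180,355,265)}
for n in B:
    P=cloud(n,np.load(n+"1.npz")["d"],B[n])
    print(n,"M",rim(P,.042,.007),"L",rim(P,.024,.006), np.percentile(P[:,2],98))
    Q=P[P[:,2]>.035]; A=np.c_[Q[:,:2]-Q[:,:2].mean(0),np.ones(len(Q))]; print("tilt",np.linalg.lstsq(A,Q[:,2],rcond=None)[0])
a=[cv2.resize(np.load(n+"1.npz")["im"][B[n][1]-10:B[n][3]+10,B[n][0]-10:B[n][2]+10,::-1],(400,400)) for n in B]
cv2.imwrite("pics/place.png",np.hstack(a))
```

```text
over t6.19 tcp [0.579  0.0362 0.1368] F [ 0.8 -0.1 -1.2] w0.0692 gf 15.0
True
down t6.58 tcp [0.5788 0.0361 0.1257] F [1.7 0.7 2.6] w0.0694 gf 15.0
open t7.36 tcp [0.5783 0.0362 0.1255] F [ 0.1 -0.2  0.5] w0.0940 gf 0.0
away t9.21 tcp [ 0.4866 -0.221   0.2296] F [-0.3 -0.3 -0.3] w0.0939 gf 0.0
top M (173, array([0.5778, 0.0377]), 0.0349, array([0.5774, 0.0377]), 0.033) L (631, array([0.578 , 0.0369]), 0.06, array([0.5767, 0.0371]), 0.0515) 0.035410390343996005
tilt [-0.01726018 -0.00267899  0.03959044]
scene M (172, array([0.5801, 0.0354]), 0.0351, array([0.58  , 0.0357]), 0.033) L (560, array([0.5789, 0.035 ]), 0.0602, array([0.5802, 0.0354]), 0.0511) 0.03733653522053432
tilt [0.0007128  0.0052186  0.03914425]
```

View pics/place.png

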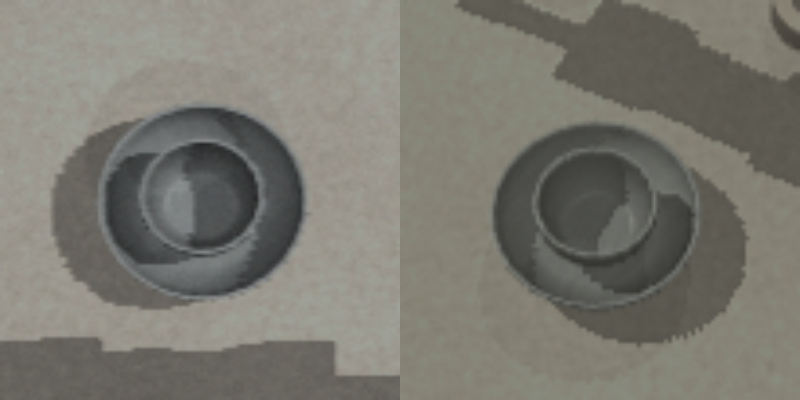

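The medium lid sits level and centred in the large one, with its rim at (200,197) left and (595,203) right in the composite. Its rim measures 40 mm high at (0.5788, 0.0365). Next, the small steel lid.

Run:
```python
from h import *
S=[.4863,-.2218]; T=[.5788,.0365]; R=read_tcp_rot()
print(servo_line(S+[.132],vel=.1,contact_N=6)); st("down")
clamp(12); st("grip")
servo_line(S+[.21],vel=.15); st("lift")
if read_width()<.035: raise SystemExit("missed")
servo_line(T+[.215],vel=.2); servo_line(T+[.155],vel=.1); wait(.2); st("over")
print(servo_line(T+[.1375],vel=.03,contact_N=3)); st("touch")
```

```text
False
down t10.44 tcp [ 0.4867 -0.222   0.1325] F [-0.3  0.1  0.1] w0.0936 gf 0.0
grip t11.30 tcp [ 0.4863 -0.2219  0.132 ] F [ 0.4  0.4 -0.3] w0.0416 gf 12.0
lift t11.97 tcp [ 0.4858 -0.2215  0.2094] F [-0.8 -0.2 -0.5] w0.0415 gf 12.0
over t14.44 tcp [0.5792 0.0365 0.1558] F [ 0.3 -0.3 -0.2] w0.0416 gf 12.0
True
touch t14.95 tcp [0.5787 0.0362 0.1396] F [-0.4 -0.5  3.4] w0.0418 gf 12.0
```

Contact came at the expected height (0.140), so I'll release and check.

Run:
```python
from h import *
gripper_open(); wait(.2); st("open")
p=read_tcp_pos(); servo_line([.5788,.0365,.23],vel=.15)
move_ptp([.45,.3,.3],read_tcp_rot()); st("away")
B={"top":(255,140,345,235),"scene":(272,180,355,265)}; a=[]
for n in B:
    im,d=get_image(n); P=cloud(n,d,B[n])
    print(n,"S",rim(P,.058,.007),"L",rim(P,.024,.005))
    Q=P[P[:,2]>.051]; A=np.c_[Q[:,:2]-Q[:,:2].mean(0),np.ones(len(Q))]; print("tilt",np.linalg.lstsq(A,Q[:,2],rcond=None)[0])
    Q=P[(abs(P[:,2]-.04)<.004)]; Q=Q[np.hypot(*(Q[:,:2]-[.5788,.0365]).T)>.027]; print("M",rim(Q,.04))
    b=B[n]; a.append(cv2.resize(im[b[1]-10:b[3]+10,b[0]-10:b[2]+10,::-1],(400,400)))
cv2.imwrite("pics/final.png",np.hstack(a))
```

```text
open t16.08 tcp [0.5782 0.0365 0.1394] F [ 0.6 -0.6 -0.2] w0.0940 gf 0.0
away t17.99 tcp [0.4504 0.2993 0.2993] F [0.5 0.3 0.7] w0.0942 gf 0.0
top S (106, array([0.5773, 0.0368]), 0.0212, array([0.5773, 0.0371]), 0.0192) L (577, array([0.5777, 0.0371]), 0.0598, array([0.5764, 0.0371]), 0.0503)
tilt [-0.01077466  0.00706916  0.05546173]
M (162, array([0.5777, 0.0377]), 0.0349, array([0.5773, 0.0377]), 0.033)
scene S (105, array([0.5795, 0.0355]), 0.0212, array([0.5799, 0.0355]), 0.0194) L (499, array([0.5788, 0.0354]), 0.0604, array([0.5788, 0.0343]), 0.0508)
tilt [0.00891145 0.00192441 0.05511571]
M (155, array([0.5798, 0.0354]), 0.0353, array([0.5798, 0.0357]), 0.033)
```

View pics/final.png

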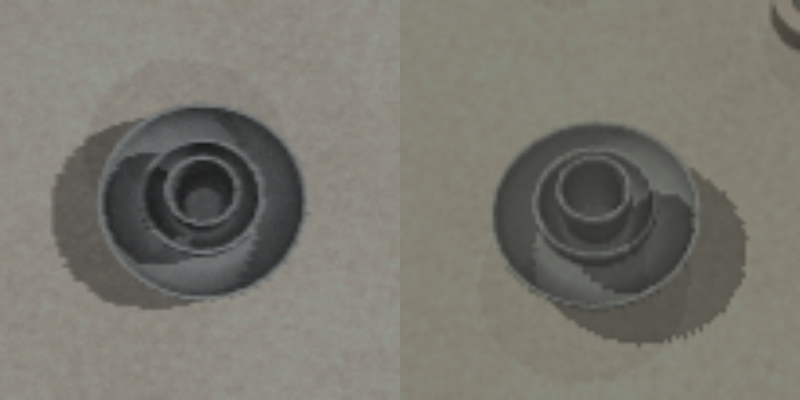

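All three are nested, concentric within about 1 mm and level. The small rim shows at (202,190) left and (594,188) right, about 55 mm high against the 56 mm expected.

```bash
python3 -c "
from cell import *
print(finish_job())"
```

```text
the job is handed in; nothing more can be done
None
```

The job is done and handed in at about 18 s: the medium lid is inside the large one and the small steel lid inside the medium, all level and centred, and the red look-alike was left alone.

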